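# Lock the timer box cover and hold its spring dial at the third mark

## Robot

A 7-joint arm with a two-finger parallel gripper is mounted at the origin on a cart in front of the work surface, level with it; the furniture and walls round the work are solid. World frame = base frame: x ahead of the robot, y to its left, z up, the work surface at z = 0. Lengths are in m, angles in rad, forces in N, time in s.
With the tool pointing down it reaches from about 0.425 to 0.925 m from the base axis. Payload 6.8 kg.
Tool frame: the origin (TCP) lies between the finger pads; the fingertips stand 22 mm ahead of it and the grasp point (between the pads) lies 3 mm ahead of it; z points along the fingers, y is the line along which they close (so a half turn about z gives the same grasp; the last joint's range is limited). The gripper opens to 85 mm and grips with 20 to 120 N. Pads are 22 mm wide; open, the fingers measure 114 mm over their backs; the gripper's body (76 mm by 85 mm) begins 54 mm behind the grasp point. The pads swing forward as they close: fully open they stand 13 mm farther back than shut.
Start: joints at [-1.238, 0.477, 0.022, 1.555, -0.011, 1.109, -0.083], TCP at [0.288, 0.61, 0.253] pointing down, gripper open.
Joint ranges: [-2.96, 2.96], [-0.34, 2.1], [-1.41, 1.46], [0.24, 2.44], [-1.37, 4.51], [0.17, 1.92], [-2.96, 2.96]. Speed limits (rad/s): [2.39, 2.39, 3.14, 3.14, 3.14, 3.14, 3.14].

## Interface

Orientations are given as a unit quaternion [w, x, y, z].
In Python, from station import bot gives the robot as it stands.
- The arm moves only by the tool servo_tool, never from a script. Its argument "motion" is a list that holds one entry, the list of rows, each a list of 5 numbers: the opening, from 0 (shut) to 1 (fully open), then the shift along the world's x, y, z each as a share of 0.04 m, from -1 to 1, then the turn about the world's z as a share of 0.12 rad, from -1 to 1. A call has 1 to 20 rows; each row shifts and turns the commanded pose from where the row before left it; what a row does not reach is not made up. A row lasts 1/10 s, in which the tool goes at most 50 mm and 8.59 degrees, less where a joint would pass 70% of its speed; a pose out of reach is approached as far as the arm can. A call with a number of a shift or a turn outside -1 to 1 is refused whole. A call with a gripper value outside its range is refused whole. The fingers move at their own pace and stop on an object; "newtons" is the grip in N (left out, the last holds). Time passes only in rows, so rows that do not move let the fingers close. It gives the time, the measured TCP pose, the force, the opening and the grip force at its end, in the units of the state.
- bot.get_obs(): the state, without advancing time (a new reading comes with each control period).
- bot.read_camera(name): name is "scene" or "top"; returns (picture, depth): 420x560x3 uint8, red, green, blue; 420x560 float32, m along the optical axis (not along the pixel's ray), 0 where there is no reading.
- bot.get_calibration(name): a dict with "fovy" (degrees; the focal length in pixels is half the picture's height over the tangent of half this angle, whatever the lens; pixels are square), "cx", "cy" (the principal point, pixels), "view" (4x4, takes a point from world to camera coordinates). Camera axes: x right, y down, z forward; pixel columns grow to the right and rows downward; lengths in m; the calibration is good to about 2 mm. A picture is of the moment at which its call begins. get_calibration takes no time and is no camera call.
- bot.hand_in(): hands the job in; it is judged then, once.
The state is a dict: "t": time; "q": joint angles; "joint_vel": joint speeds; "joint_torque": joint torques, N m; "eef_pos": TCP position; "tool_rot": TCP orientation; "contact_force": force on the tool from outside, world axes, zero at the start; "torque": the same for the moment, N m; "gripper_width": opening from 0.0 (shut) to 1.0 (fully open); "grasp_force": force on a finger pad.
Only numpy, scipy, OpenCV 4.12 (cv2) and the standard library are available. Lean on these libraries where they do the work, as an engineer would, in place of code of your own. Each camera call takes 0.05 s, during which the arm holds its last target. There are 200 camera calls.

## Task

Lock the service cover of the grey timer box: take the flat-bladed key from its wooden holder, put the blade into the slot of the cover's screw, turn it clockwise to its stop, then stand the key back in its holder and let go of it. Only then take the bar of the spring-return dial in the fingers, turn it clockwise past the first two marks to the third, and hold it there: the program finishes while the fingers are still holding the dial at the third mark, since it springs back when let go. Leave the other things on the bench where they are.

Things in the scene. Friction and masses are not known exactly. Their poses are not given: they have to be found in the camera images.
- timer_box: Grey metal box fixed to the bench, 140 (x) x 200 (y) x 60 mm high; origin under its centre, on the bench. On its top, 50 mm to +y of the centre, an aluminium service cover with the slotted screw in its middle; 50 mm to -y, a black plate with the dial and white marks. Cover and plate top faces: 63 mm above the bench.
- screw_slot (a point): Centre of the cover screw's slot floor, on its vertical turning axis, 66 mm above the bench; z up, x along the slot. Steel head 34 mm across, its top 74 mm above the bench, with one straight slot open at both ends, 9 mm wide, 8 mm deep; a blade fits either way round.
- cam_screw (a joint): Angle of the cover screw (rad), grows clockwise seen from above; starts at 0 to 0.25; hard stop at 1.05 = locked. At 0 the slot points 0.5 rad counter-clockwise from the box's x axis. Stays where left; friction 0.08 N m. The key has about 0.2 rad of play to either side in the slot, so it must turn farther than the screw.
- slot_key: The key, upright, 80 mm tall, 0.12 kg; origin at the middle of the blade's lower edge, z up, x along the blade's width. Steel blade 22 (x) x 4 (y) x 16 mm, shank 12 mm thick, collar 38 mm across at 40 to 44 mm, black flat grip 34 (x) x 12 (y) mm at 44 to 80 mm. It hangs in the holder by its collar, blade edge 8 mm above the bench, any yaw.
- key_grip (a point): Point on the key's axis in the middle of its flat grip, 66 mm above the blade's edge; pinch the grip here across its 12 mm thickness (key y).
- key_holder: Wooden block fixed to the bench, 64 x 64 x 48 mm high, with one vertical round hole in the middle of the top. Origin under its centre, on the bench. On the way from here to the timer box, beware of the yellow socket box that hangs over the bench 0.64 m ahead of the robot and 0.09 m to its right, its underside 0.48 m up: pass it on the robot's side.
- key_holder_hole0 (a point): Centre of the mouth of the holder's hole, on its top face 48 mm above the bench; the hole is 29 mm in diameter and 44 mm deep.
- dial_grip (a point): Point on the dial's vertical axis in its grip bar, 93 mm above the bench; z up, x along the bar to its white pointer end. Black disc 58 mm across, top face 71 mm above the bench, with an upright bar 50 mm long (x), 10 mm thick (y), top 100 mm above the bench. Pinch the bar across its thickness.
- dial (a joint): Angle of the dial (rad), 0 at rest, grows clockwise seen from above. At 0 the pointer is 0.6 rad counter-clockwise from the box's x axis. White marks: rest 0, first 0.40, second 0.80, third and longest 1.20. A spring returns it to 0 when let go (0.10 N m at rest, 0.20 at the third); detent bumps of about 0.09 N m; hard stop at 1.30.
- wax_tin: Bystander: round wax tin, 70 mm across, 38 mm tall, loose; origin under its centre.
- sanding_block: Bystander: black rubber sanding block 64 x 115 x 43 mm, loose; origin under its centre.
- battery_pack: Bystander: black battery pack 68 x 112 x 63 mm, loose; origin under its centre.
There are look-alikes about, which are no part of the job. Of the things like the slot_key, leave any that is purple or red; of the rest the larger one is meant.

How it is judged:
On the way, in this order (a step that is already met when the one before it is completed fails the run):
1. the cover screw is turned to its stop with the key (value of joint cam_screw above 0.93 rad and contact force between slot_key and cam_screw above 0.2 N), for 0.1 s.
2. the key stands in its holder again, let go (horizontal distance between slot_key and key_holder_hole0 below 0.006 m and height (world z) of slot_key below 0.016 m and angle between slot_key's own z axis and vertical below 0.12 rad and contact force between the fingers and slot_key below 0.1 N), for 0.3 s.
3. the fingers hold the dial at the third mark (value of joint dial between 1.07 and 1.35 rad and contact force between the fingers and dial above 0.5 N), for 0.4 s.
At the end, for the whole second after the job is handed in: Fingers hold the dial (over 0.5 N), still, at the third mark (1.07 to 1.35 rad); cover screw locked (above 0.93 rad); key upright (within 0.12 rad) in its holder, within 6 mm of the hole centre, blade edge below 16 mm, touched by neither fingers nor dial (all of step 2 and all of step 3 and value of joint cam_screw above 0.93 rad and velocity of joint dial between -0.3 and 0.3 rad/s and contact force between slot_key and dial below 0.1 N); the arm keeps its last pose, push and grip.
It fails at once if the dial is turned before the cover screw is locked (value of joint dial above 0.25 rad and value of joint cam_screw below 0.93 rad).
It fails at once if the wax tin is pushed away (distance of wax_tin from where it was at the start of the episode above 0.03 m).
It fails at once if the sanding block is pushed away (distance of sanding_block from where it was at the start of the episode above 0.03 m).
It fails at once if the battery pack is pushed away (distance of battery_pack from where it was at the start of the episode above 0.03 m).
It also fails if it takes over 67 s, if anything falls off the work surface, if the arm or the gripper's body presses on something with over 40 N, if the wrist force passes 120 N, or if a joint passes its speed limit or range.

## Working session

There is one attempt and no reset: what is moved stays moved. The work goes in short steps, Python scripts to look and compute and a tool call to move; the robot and the scene stay as the last step left them, time stands still between calls to the robot, and variables do not carry over. Pictures are saved under pics/ and viewed, at most 10 in all, crops included, and the job is handed in when it is done.

Besides the shell and the picture viewer there is one more tool, called as name(argument=value, ...) on one line, values as JSON. servo_tool: Moves the arm, as the interface text tells. Shift numbers are shares of 0.04 m and turn numbers shares of 0.12 rad, none past 1 either way. Its arguments: {"type":"object","properties":{"motion":{"type":"array"},"newtons":{"type":"number"}},"required":["motion"]}

```bash
mkdir -p pics; cat > h.py <<'E'
import numpy as np, cv2
from station import bot
def cam(n):
    p,d=bot.read_camera(n); c=bot.get_calibration(n)
    f=p.shape[0]/2/np.tan(np.radians(c['fovy'])/2)
    return p,d,c,f
def world(d,c,f):
    v,u=np.mgrid[:d.shape[0],:d.shape[1]]
    P=np.stack([(u-c['cx'])/f*d,(v-c['cy'])/f*d,d,np.ones_like(d)],-1)
    W=P@np.linalg.inv(np.array(c['view'])).T
    W=W[...,:3]; W[d<=0]=np.nan
    return W
def save(n,p): cv2.imwrite('pics/'+n+'.png',np.ascontiguousarray(p[...,::-1]))
E
python3 - <<'E'
from h import *
for n in('top','scene'):
    p,d,c,f=cam(n); save(n+'0',p); np.savez(n+'0.npz',p=p,d=d,W=world(d,c,f)); print(n,f,c)
E
```

```text
top 440.68983398756194 {'fovy': 50.95799264543379, 'cx': 276.88860299076794, 'cy': 206.1603335915794, 'view': array([[ 0.01266789, -0.9995973 , -0.02539201, -0.08879211],
       [-0.99658082, -0.01054801, -0.08194762,  0.5705041 ],
       [ 0.08164679,  0.0263433 , -0.99631312,  0.95517307],
       [ 0.        ,  0.        ,  0.        ,  1.        ]])}
scene 535.6367855246785 {'fovy': 42.815992425818166, 'cx': 275.4222746367841, 'cy': 209.61661687809212, 'view': array([[-0.56083933, -0.82764717, -0.02143402,  0.23866747],
       [-0.3954116 ,  0.29050899, -0.87135193,  0.33980342],
       [ 0.72739874, -0.48021317, -0.49019016,  0.94676717],
       [ 0.        ,  0.        ,  0.        ,  1.        ]])}
```

View pics/top0.png

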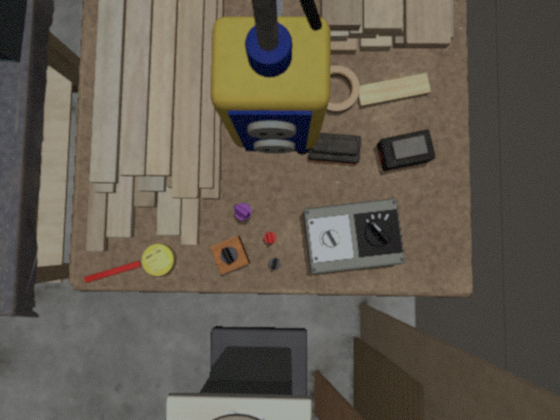

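View pics/scene0.png

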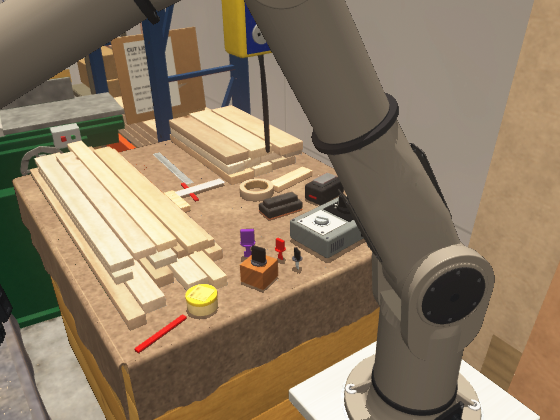

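The top picture shows the holder with the black key at (230,255), look-alikes in purple (242,212), red (269,239) and small black (274,264). It also shows the box at (353,237), with the cover screw at (331,238) and the dial at (377,232). Next I measure them.

```bash
cat > m.py <<'E'
from h import *
def comp(mask,W,name):
    pts=W[mask]; xy=pts[:,:2].astype(np.float32)
    r=cv2.minAreaRect(xy*1000)
    print(name,len(pts),'mean',pts.mean(0).round(4),'med z',np.median(pts[:,2]).round(4),'rect',np.round(r[0],1),np.round(r[1],1),round(r[2],1))
def at(W,x,y,z0,z1,R=.05):
    return (np.hypot(W[...,0]-x,W[...,1]-y)<R)&(W[...,2]>z0)&(W[...,2]<z1)
E
python3 - <<'E'
from m import *
for n in('top','scene'):
    D=np.load(n+'0.npz'); W=D['W'];p=D['p']
    if n=='top':
        for q in((255,230),(237,353),(238,331),(232,377)): print(q,W[q].round(3))
        k=W[255,230]; b=W[237,353]
    comp(at(W,k[0],k[1],.078,.1,.04),W,n+' keytop')
    comp(at(W,k[0],k[1],.042,.054,.06),W,n+' holder')
    comp(at(W,b[0],b[1],.05,.085,.14),W,n+' box')
    s=W[238,331] if n=='top' else s; g=W[232,377] if n=='top' else g
    comp(at(W,s[0],s[1],.0705,.078,.03),W,n+' screwtop')
    comp(at(W,g[0],g[1],.088,.11,.035),W,n+' bar')
p=np.load('top0.npz')['p']
a=cv2.resize(p[190:280,200:300],None,fx=4,fy=4,interpolation=cv2.INTER_CUBIC)
b=cv2.resize(p[190:280,305:405],None,fx=4,fy=4,interpolation=cv2.INTER_CUBIC)
save('crop',np.hstack([a,b]))
print(bot.get_obs())
E
```

```text
(255, 230) [0.464 0.014 0.066]
(237, 353) [ 0.505 -0.245  0.061]
(238, 331) [ 0.502 -0.198  0.068]
(232, 377) [ 0.515 -0.288  0.096]
top keytop 101 mean [0.4634 0.0195 0.087 ] med z 0.0873 rect [463.3  19.9] [33.4 12.2] 27.2
top holder 758 mean [0.4632 0.0192 0.0485] med z 0.0484 rect [463.2  19.9] [64.1 64.2] 23.1
top box 6068 mean [ 0.5068 -0.2431  0.0628] med z 0.0623 rect [ 507.5 -245.7] [140.  200.3] 7.3
top screwtop 135 mean [ 0.501  -0.1958  0.0743] med z 0.0742 rect [ 500.9 -195.9] [31.2 31.6] 0.7
top bar 147 mean [ 0.5135 -0.2942  0.0991] med z 0.0999 rect [ 514.4 -294.7] [50.4 10.6] 41.7
scene keytop 85 mean [0.46   0.0231 0.0847] med z 0.0855 rect [462.3  22.4] [36.3 15.7] 30.4
scene holder 402 mean [0.4531 0.0273 0.0479] med z 0.0477 rect [462.3  21.2] [67.1 67.8] 22.7
scene box 1725 mean [ 0.4969 -0.2085  0.0619] med z 0.0617 rect [ 506.4 -234.7] [146.1 188.7] 7.5
scene screwtop 73 mean [ 0.4996 -0.1928  0.0734] med z 0.0734 rect [ 499.7 -193.8] [29.6 37.6] 19.7
scene bar 20 mean [ 0.5232 -0.2794  0.0951] med z 0.0952 rect [ 520.9 -281.6] [25.4 12.6] 29.8
{'t': 0.1, 'q': array([-1.23810314,  0.47770557,  0.02236479,  1.55637841, -0.01146153,
        1.109328  , -0.08312602]), 'joint_vel': array([ 0.00068596, -0.00185602,  0.00106184, -0.00175718,  0.00028478,
        0.00016612, -0.00138886]), 'joint_torque': array([ 4.77562251e-03, -5.97754383e+01,  1.61401972e+00, -2.81957138e+01,
        1.29444149e-02,  5.00320471e-03,  2.99666647e-05]), 'eef_pos': array([0.28780329, 0.60999509, 0.25242042]), 'tool_rot': array([-1.02111325e-04,  2.18620838e-01,  9.75809517e-01, -8.39328942e-04]), 'contact_force': array([-0.17978966, -0.16059509,  0.88740044]), 'torque': array([0.06813869, 0.00014687, 0.00101914]), 'grasp_force': 0.0, 'gripper_width': 0.9993920367041272}
```

View pics/crop.png

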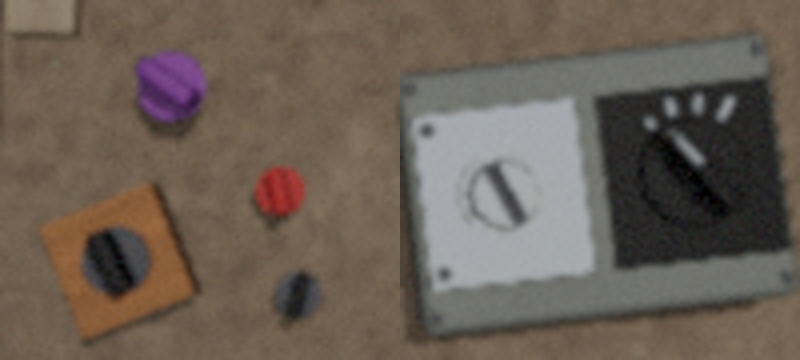

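The crop confirms it. The key stands in the holder with its grip from about (95,238) to (130,290), the slot runs from (487,165) to (523,225), and the box, screw and dial positions agree with the box geometry. I refine the slot and key yaw and start the approach.

```bash
python3 - <<'E'
from m import *
D=np.load('top0.npz'); W=D['W'];p=D['p']; g=p.astype(float).mean(2)
def pca(m,w=None):
    X=W[m][:,:2]; w=np.ones(len(X)) if w is None else w
    c=(X*w[:,None]).sum(0)/w.sum(); C=((X-c)*w[:,None]).T@(X-c)
    e,V=np.linalg.eigh(C); v=V[:,1]; a=np.arctan(v[1]/v[0]); print(len(X),c.round(4),'yaw',round(a,3),np.sqrt(e/w.sum()).round(4))
pca(at(W,.4633,.0199,.078,.1,.04))
pca(at(W,.5143,-.295,.09,.11,.04))
m=at(W,.501,-.196,.0,.0715,.0165); pca(m)
m=at(W,.501,-.196,.0,.09,.014); w=np.clip(150-g[m],0,None); print(np.percentile(g[m],[5,25,50,75,95])); w=np.clip(np.percentile(g[m],60)-g[m],0,None); pca(m,w)
for q in((239,269),(212,242),(264,274)): print(W[q].round(3))
E
```

```text
101 [0.4634 0.0195] yaw 0.463 [0.0035 0.0095]
143 [ 0.5134 -0.2944] yaw 0.73 [0.0031 0.0145]
67 [ 0.5009 -0.1964] yaw 0.445 [0.0042 0.0093]
[ 71.66666667 102.33333333 154.33333333 167.         169.33333333]
145 [ 0.5019 -0.1975] yaw 0.513 [0.0027 0.0078]
[ 0.498 -0.067  0.056]
[ 0.554 -0.011  0.08 ]
[ 0.446 -0.078  0.053]
```

servo_tool(motion=[[[0.5,0.274,-0.922,-0.08,0.477],[0.5,0.274,-0.922,-0.08,0.477],[0.5,0.274,-0.922,-0.08,0.477],[0.5,0.274,-0.922,-0.08,0.477],[0.5,0.274,-0.922,-0.08,0.477],[0.5,0.274,-0.922,-0.08,0.477],[0.5,0.274,-0.922,-0.08,0.477],[0.5,0.274,-0.922,-0.08,0.477],[0.5,0.274,-0.922,-0.08,0.477],[0.5,0.274,-0.922,-0.08,0.477],[0.5,0.274,-0.922,-0.08,0.477],[0.5,0.274,-0.922,-0.08,0.477],[0.5,0.274,-0.922,-0.08,0.477],[0.5,0.274,-0.922,-0.08,0.477],[0.5,0.274,-0.922,-0.08,0.477],[0.5,0.274,-0.922,-0.08,0.477],[0.5,0,0,0,0],[0.5,0,0,0,0]]])

```text
t: 1.9
eef_pos: [0.4631, 0.0196, 0.2018]
tool_rot: [-0.0, -0.234, 0.972, 0.0]
contact_force: [-0.8, 1.5, 0.7]
gripper_width: 0.5
grasp_force: 0.0
```

servo_tool(motion=[[[0.5,0,0,-0.5,0],[0.5,0,0,-0.5,0],[0.5,0,0,-0.5,0],[0.5,0,0,-0.5,0],[0.5,0,0,-0.5,0],[0.5,0,0,-0.6,0],[0.5,0,0,0,0],[0.5,0,0,0,0],[0,0,0,0,0],[0,0,0,0,0],[0,0,0,0,0],[0,0,0,0,0],[0,0,0,0,0],[0,0,0,0,0]]], newtons=50)

```text
t: 3.3
eef_pos: [0.4642, 0.0208, 0.0793]
tool_rot: [0.001, -0.235, 0.972, 0.0]
contact_force: [-1.8, 0.8, 6.5]
gripper_width: 0.134
grasp_force: 49.1
```

servo_tool(motion=[[[0,0,0,0.4,0],[0,0,0,0.4,0],[0,0,0,0.4,0],[0,0,0,0.4,0],[0,0,0,0.4,0],[0,0,0,0.4,0],[0,0,0,0,0],[0,0,0,0,0]]])

```text
t: 4.1
eef_pos: [0.4633, 0.0205, 0.1742]
tool_rot: [0.0, -0.235, 0.972, 0.0]
contact_force: [0.0, -0.5, -1.5]
gripper_width: 0.131
grasp_force: 48.8
```

```bash
python3 - <<'E'
from h import *
p,d,c,f=cam('scene'); W=world(d,c,f)
save('lift',cv2.resize(p[150:330,180:380],None,fx=4,fy=4,interpolation=cv2.INTER_CUBIC)[:600])
print(bot.get_obs()['eef_pos'],bot.get_obs()['contact_force'])
E
```

```text
[0.4629333  0.02039985 0.17364218] [ 0.02295595 -1.1217909  -1.36515529]
```

View pics/lift.png

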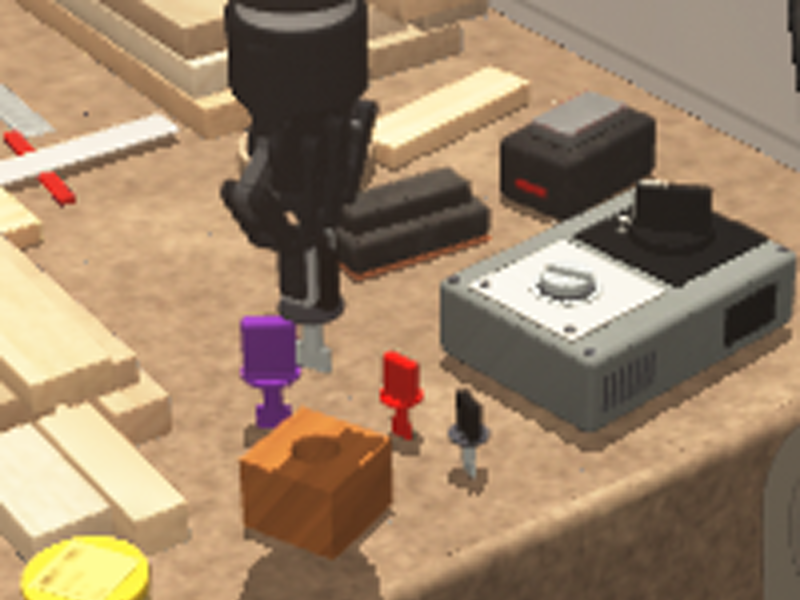

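Scene picture: the key hangs upright in the fingers over the holder, whose hole is at (318,447). The box is clear. Now I go to the screw.

servo_tool(motion=[[[0,-0.15,-0.677,0,0.03],[0,-0.15,-0.677,0,0.03],[0,-0.15,-0.677,0,0.03],[0,-0.15,-0.677,0,0.03],[0,0.388,-0.677,0,0.03],[0,0.388,-0.677,0,0.03],[0,0.388,-0.677,0,0.03],[0,0.388,-0.677,0,0.03],[0,0,0,0,0],[0,0,0,0,0],[0,0,0,0,0]]])

```text
t: 5.25
eef_pos: [0.5006, -0.1952, 0.1732]
tool_rot: [-0.001, -0.25, 0.968, 0.001]
contact_force: [-0.4, -0.5, -1.0]
gripper_width: 0.132
grasp_force: 48.9
```

```bash
python3 - <<'E'
from m import *
o=bot.get_obs(); print(o['eef_pos'],o['tool_rot'],o['contact_force'])
p,d,c,f=cam('scene'); W=world(d,c,f)
m=at(W,.501,-.196,.094,.112,.03); comp(m,W,'blade')
save('atscrew',cv2.resize(p[180:280,270:390],None,fx=5,fy=5,interpolation=cv2.INTER_CUBIC))
E
```

```text
[ 0.50055183 -0.19517583  0.17319935] [-8.80655788e-04 -2.49611758e-01  9.68345343e-01  7.01155277e-04] [-0.36076243 -0.49529524 -0.99339179]
blade 34 mean [ 0.4992 -0.1943  0.1074] med z 0.1075 rect [ 499.6 -193.4] [23.   9.4] 19.9
```

View pics/atscrew.png

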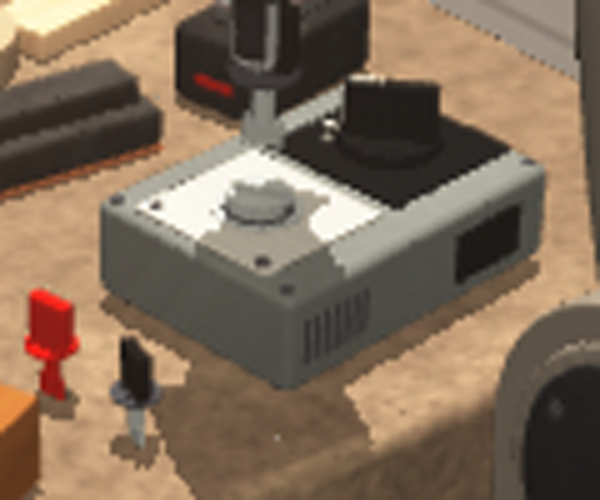

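The key hangs above the screw, with the blade at about (262,125) in the crop and the screw at (260,200). Lowering.

servo_tool(motion=[[[0,0.01,-0.02,-0.2,0],[0,0,0,-0.2,0],[0,0,0,-0.15,0],[0,0,0,-0.1,0],[0,0,0,-0.1,0],[0,0,0,-0.05,0],[0,0,0,0,0],[0,0,0,0,0]]])

```text
t: 6.1
eef_pos: [0.5019, -0.1971, 0.1422]
tool_rot: [0.0, -0.249, 0.968, -0.0]
contact_force: [0.4, -0.4, -0.9]
gripper_width: 0.129
grasp_force: 48.9
```

servo_tool(motion=[[[0,0,0,-0.04,0],[0,0,0,-0.04,0],[0,0,0,0,-0.6],[0,0,0,0,-0.6],[0,0,0,0,-0.6],[0,0,0,0,-0.6],[0,0,0,0,-0.6],[0,0,0,0,-0.6],[0,0,0,0,-0.6],[0,0,0,0,-0.6],[0,0,0,0,-0.6],[0,0,0,0,-0.6],[0,0,0,0,-0.6],[0,0,0,0,-0.6],[0,0,0,0,-0.6],[0,0,0,0,-0.6],[0,0,0,0,-0.6],[0,0,0,0,0]]])

```text
t: 7.9
eef_pos: [0.5015, -0.1961, 0.1387]
tool_rot: [-0.001, 0.284, 0.959, 0.0]
contact_force: [-1.5, 3.6, -0.6]
gripper_width: 0.13
grasp_force: 49.1
```

```bash
python3 - <<'E'
from h import *
o=bot.get_obs(); print(o['eef_pos'],o['contact_force'],o['torque'],o['tool_rot'])
E
```

```text
[ 0.50152796 -0.19607091  0.1386661 ] [-1.4994661   3.60566943 -0.62041209] [ 0.71698346  0.30061424 -0.00932286] [-7.43981615e-04  2.84044923e-01  9.58810604e-01  3.91429079e-04]
```

servo_tool(motion=[[[0,0,0,0,-0.4],[0,0,0,0,-0.4],[0,0,0,0,0]]])

```text
t: 8.2
eef_pos: [0.5015, -0.1962, 0.1387]
tool_rot: [-0.001, 0.329, 0.944, 0.0]
contact_force: [-1.7, 2.8, 0.3]
gripper_width: 0.134
grasp_force: 49.1
```

```bash
python3 - <<'E'
from h import *
o=bot.get_obs(); print(o['contact_force'],o['torque'],o['tool_rot'],2*np.arctan2(o['tool_rot'][2],o['tool_rot'][1])-np.pi)
E
```

```text
[-1.6531656   2.83772267  0.25906478] [0.95030393 0.33380138 0.02444415] [-7.16161033e-04  3.28884455e-01  9.44369820e-01  3.81492255e-04] -0.6702443760239634
```

servo_tool(motion=[[[0,0,0,0,-0.4],[0,0,0,0,-0.4],[0,0,0,0,0]]])

```text
t: 8.5
eef_pos: [0.5015, -0.1962, 0.1387]
tool_rot: [-0.001, 0.373, 0.928, 0.0]
contact_force: [-2.0, 4.1, 1.1]
gripper_width: 0.132
grasp_force: 49.3
```

```bash
python3 - <<'E'
from h import *
o=bot.get_obs(); print(o['contact_force'],o['torque'],2*np.arctan2(o['tool_rot'][2],o['tool_rot'][1])-np.pi)
p,d,c,f=cam('scene')
save('turned',cv2.resize(p[180:280,270:390],None,fx=5,fy=5,interpolation=cv2.INTER_CUBIC))
E
```

```text
[-1.95875925  4.05696339  1.07660918] [0.99153623 0.52310803 0.3926232 ] -0.7651411300236828
```

View pics/turned.png

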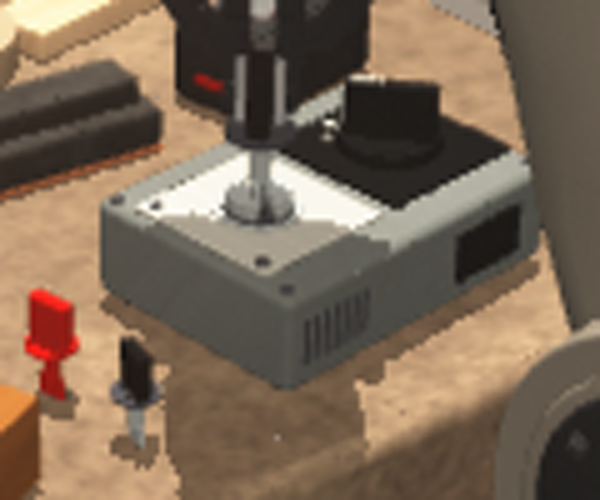

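The torque shows the stop (0.39 N m) and the blade sits in the screw at (262,200). I hold, relieve and lift.

servo_tool(motion=[[[0,0,0,0,-0.25],[0,0,0,0,0],[0,0,0,0,0],[0,0,0,0,0],[0,0,0,0,0.6],[0,0,0,0,0.6],[0,0,0,0,0.6],[0,0,0,0,0.6],[0,0,0,0,0.3],[0,0,0,0,0],[0,0,0,0.1,0],[0,0,0,0.2,0],[0,0,0,0.2,0],[0,0,0,0.3,0],[0,0,0,0.2,0],[0,0,0,0,0],[0,0,0,0,0]]])

```text
t: 10.25
eef_pos: [0.502, -0.1969, 0.1792]
tool_rot: [0.0, 0.235, 0.972, 0.0]
contact_force: [-0.4, 0.3, -0.5]
gripper_width: 0.133
grasp_force: 49.0
```

```bash
python3 - <<'E'
from m import *
o=bot.get_obs(); print(o['eef_pos'],o['contact_force'],o['torque'],2*np.arctan2(o['tool_rot'][2],o['tool_rot'][1])-np.pi)
p,d,c,f=cam('scene'); W=world(d,c,f)
comp(at(W,.501,-.196,.094,.112,.03),W,'blade'); comp(at(W,.501,-.196,.139,.15,.03),W,'collar')
save('locked',cv2.resize(p[180:280,270:390],None,fx=5,fy=5,interpolation=cv2.INTER_CUBIC))
E
```

```text
[ 0.50195074 -0.19690433  0.17917724] [-0.42099326  0.30201037 -0.47992838] [-0.02161231 -0.07586371 -0.00701528] -0.4740329275269297
blade 3 mean [ 0.4966 -0.1924  0.11  ] med z 0.1092 rect [ 497.3 -193.5] [ 3.3 15.8] 60.5
collar 16 mean [ 0.4929 -0.1883  0.1473] med z 0.1485 rect [ 491.9 -188.2] [34.7 16. ] 54.5
```

View pics/locked.png

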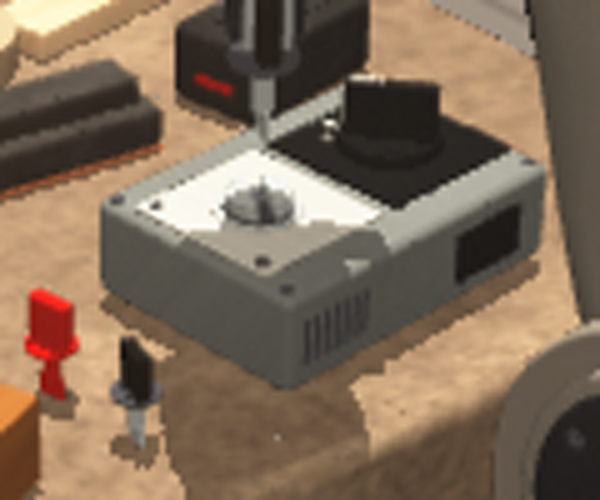

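The screw's slot now points about 0.42 rad clockwise of box x or more (visible at (262,200)), and the key hangs upright. Back to the holder.

servo_tool(motion=[[[0,-0.388,0.679,0,0.95],[0,-0.388,0.679,0,0.95],[0,-0.388,0.679,0,0.95],[0,-0.388,0.679,0,0.95],[0,0.148,0.679,0,0.95],[0,0.148,0.679,0,0.95],[0,0.148,0.679,0,0.95],[0,0.148,0.679,0,0.95],[0,0,0,0,0.25],[0,0,0,0,0],[0,0,0,0,0],[0,0,0,0,0]]])

```text
t: 11.5
eef_pos: [0.4631, 0.0191, 0.1787]
tool_rot: [-0.0, -0.23, 0.973, -0.0]
contact_force: [-0.0, -0.0, -1.2]
gripper_width: 0.131
grasp_force: 49.0
```

```bash
python3 - <<'E'
from m import *
P=[]
for i in range(4):
    p,d,c,f=cam('scene'); P.append(bot.get_obs()['eef_pos'])
o=bot.get_obs(); print(np.mean(P,0),o['contact_force'],2*np.arctan2(o['tool_rot'][2],o['tool_rot'][1])-np.pi)
E
```

```text
[0.4632769  0.01951432 0.17886705] [ 0.35647488  0.22388749 -0.91604516] 0.4665634180103524
```

servo_tool(motion=[[[0,0,0.015,-0.5,0],[0,0,0,-0.5,0],[0,0,0,-0.4,0],[0,0,0,-0.2,0],[0,0,0,-0.2,0],[0,0,0,-0.2,0],[0,0,0,-0.2,0],[0,0,0,-0.15,0],[0,0,0,-0.1,0],[0,0,0,0,0],[0,0,0,0,0]]])

```text
t: 12.8
eef_pos: [0.4636, 0.0208, 0.081]
tool_rot: [0.0, -0.232, 0.973, 0.0]
contact_force: [0.2, 0.2, -1.4]
gripper_width: 0.133
grasp_force: 49.0
```

servo_tool(motion=[[[0,0,0,-0.03,0],[0,0,0,0,0],[0.4,0,0,0,0],[0.4,0,0,0,0],[0.4,0,0,0,0],[0.4,0,0,0,0],[0.4,0,0,0,0],[0.4,0,0,0,0],[0.4,0,0,0.3,0],[0.4,0,0,0.4,0],[0.4,0,0,0.5,0],[0.4,0,0,0.8,0],[0.4,0,0,0.8,0],[0.4,0,0,0,0],[0.4,0,0,0,0],[0.4,0,0,0,0]]])

```text
t: 14.4
eef_pos: [0.4627, 0.0208, 0.1912]
tool_rot: [-0.001, -0.232, 0.973, 0.0]
contact_force: [-0.0, -1.0, -0.5]
gripper_width: 0.402
grasp_force: 0.0
```

```bash
python3 - <<'E'
from m import *
p,d,c,f=cam('scene'); W=world(d,c,f)
comp(at(W,.4633,.0199,.075,.1,.03),W,'scene keytop')
o=bot.get_obs(); print(o['eef_pos'],o['contact_force'],2*np.arctan2(o['tool_rot'][2],o['tool_rot'][1])-np.pi)
save('back',cv2.resize(p[180:310,220:390],None,fx=4,fy=4,interpolation=cv2.INTER_CUBIC))
E
```

```text
scene keytop 101 mean [0.4588 0.0224 0.0834] med z 0.0847 rect [461.2  22.1] [35.6 17.6] 33.1
[0.46261459 0.02075703 0.19089778] [-1.04454781  0.13921979  0.33658948] 0.4678784266047735
```

View pics/back.png

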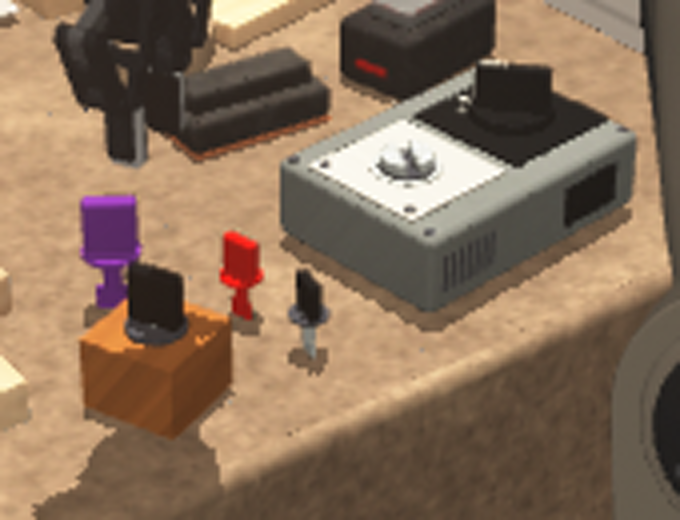

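The key stands in the holder at (157,300), let go, and the screw's slot is turned. Next the dial.

servo_tool(motion=[[[0.4,-0.12,-0.789,0,0.217],[0.4,-0.12,-0.789,0,0.217],[0.4,-0.12,-0.789,0,0.217],[0.4,-0.12,-0.789,0,0.217],[0.4,-0.12,-0.789,0,0.217],[0.4,0.375,-0.789,0,0.217],[0.4,0.375,-0.789,0,0.217],[0.4,0.375,-0.789,0,0.217],[0.4,0.375,-0.789,0,0.217],[0.4,0.375,-0.789,0,0.217],[0.4,0,0,0,0],[0.4,0,0,0,0],[0.4,0,0,0,0]]])

```text
t: 15.75
eef_pos: [0.5137, -0.2935, 0.1907]
tool_rot: [-0.001, -0.356, 0.934, 0.001]
contact_force: [-0.3, 0.4, 0.3]
gripper_width: 0.396
grasp_force: 0.0
```

```bash
python3 - <<'E'
from m import *
P=[]
for i in range(4):
    p,d,c,f=cam('top'); P.append(bot.get_obs()['eef_pos'])
o=bot.get_obs(); print(np.mean(P,0),o['contact_force'],o['q'],2*np.arctan2(o['tool_rot'][2],o['tool_rot'][1])-np.pi)
E
```

```text
[ 0.51414696 -0.29344371  0.19135554] [ 0.32191469 -0.50422696 -0.1992169 ] [ 0.11379467  0.42651235  0.39123673  1.83996005 -0.20104798  0.91428498
  2.89708934] 0.7294167905916389
```

servo_tool(motion=[[[0.4,0,-0.035,-0.5,0],[0.4,0,0,-0.5,0],[0.4,0,0,-0.4,0],[0.4,0,0,-0.3,0],[0.4,0,0,-0.3,0],[0.4,0,0,-0.2,0],[0.4,0,0,-0.15,0],[0.4,0,0,0,0],[0.4,0,0,0,0],[0,0,0,0,0],[0,0,0,0,0],[0,0,0,0,0],[0,0,0,0,0],[0,0,0,0,0]]], newtons=60)

```text
t: 17.35
eef_pos: [0.5134, -0.2948, 0.0983]
tool_rot: [-0.001, -0.356, 0.934, 0.002]
contact_force: [-4.4, 4.7, 9.5]
gripper_width: 0.104
grasp_force: 59.5
```

```bash
python3 - <<'E'
from m import *
o=bot.get_obs(); print(o['eef_pos'],o['contact_force'],o['torque'],o['gripper_width'],2*np.arctan2(o['tool_rot'][2],o['tool_rot'][1])-np.pi)
E
```

```text
[ 0.51338528 -0.29479151  0.09831185] [-4.43518563  4.65715452  9.52037539] [0.96011007 1.06076625 0.05543426] 0.10401115817982211 0.7286518283790167
```

servo_tool(motion=[[[0,0,0,0,-0.535],[0,0,0,0,-0.535],[0,0,0,0,-0.535],[0,0,0,0,-0.535],[0,0,0,0,-0.535],[0,0,0,0,-0.535],[0,0,0,0,-0.535],[0,0,0,0,-0.535],[0,0,0,0,-0.535],[0,0,0,0,-0.535],[0,0,0,0,-0.535],[0,0,0,0,-0.535],[0,0,0,0,-0.535],[0,0,0,0,-0.535],[0,0,0,0,-0.535],[0,0,0,0,-0.535],[0,0,0,0,-0.535],[0,0,0,0,-0.535],[0,0,0,0,-0.535],[0,0,0,0,0]]])

```text
t: 19.35
eef_pos: [0.5133, -0.2943, 0.0983]
tool_rot: [-0.002, 0.244, 0.97, 0.002]
contact_force: [-4.7, 5.9, 11.2]
gripper_width: 0.105
grasp_force: 59.9
```

```bash
python3 - <<'E'
from m import *
o=bot.get_obs(); print(o['eef_pos'],o['contact_force'],o['torque'],o['gripper_width'],2*np.arctan2(o['tool_rot'][2],o['tool_rot'][1])-np.pi)
p,d,c,f=cam('top')
a=cv2.resize(p[190:280,305:405],None,fx=5,fy=5,interpolation=cv2.INTER_CUBIC)
save('dial',a)
E
```

```text
[ 0.51332976 -0.29434368  0.09829128] [-4.74318906  5.87076294 11.21749732] [1.28484513 1.33131368 0.21254053] 0.10515634147319639 -0.4920719984275048
```

View pics/dial.png

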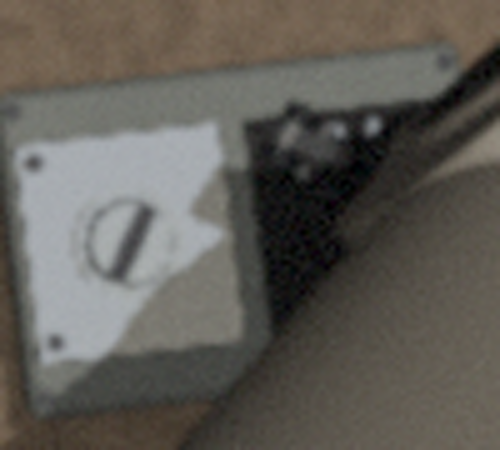

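The slot reads about −0.43 rad, which is locked. The tool has turned 1.22 rad, and the 0.21 N m moment matches the spring at the third mark. I hold, then hand in.

servo_tool(motion=[[[0,0,0,0,0],[0,0,0,0,0],[0,0,0,0,0],[0,0,0,0,0],[0,0,0,0,0],[0,0,0,0,0],[0,0,0,0,0],[0,0,0,0,0]]])

```text
t: 20.2
eef_pos: [0.5133, -0.2944, 0.0983]
tool_rot: [-0.002, 0.243, 0.97, 0.002]
contact_force: [-4.6, 6.3, 9.8]
gripper_width: 0.106
grasp_force: 59.9
```

```bash
python3 -c "
from station import bot
o=bot.get_obs();print(o['torque'],o['grasp_force']);print(bot.hand_in())"
```

```text
[1.2875318  1.34031103 0.20841096] 59.91842865943909
the job is handed in; nothing more can be done
None
```

I handed the job in at about 20 s with the cover screw at its stop, the key standing in its holder and the fingers holding the dial at the third mark; hand-in returned no verdict, so this rests on my pictures and force readings.

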